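# Lock the card carriage and hold a gaping spring clip over the card edge

## Robot

A 7-joint arm with a two-finger parallel gripper is mounted at the origin on the work surface. World frame = base frame: x ahead of the robot, y to its left, z up, the work surface at z = 0. Lengths are in m, angles in rad, forces in N, time in s.
With the tool pointing down it reaches from about 0.4 to 0.85 m from the base axis. Payload 10.4 kg.
Tool frame: the origin (TCP) lies on the centre line of the jaws, within the pads' length; the fingertips stand 11 mm ahead of it and the grasp point (between the pads) lies 8 mm behind it (tip_reach is the distance from the TCP to the fingertips, in m); z points along the fingers, y is the line along which they close (so a half turn about z gives the same grasp; the last joint's range is limited). The gripper opens to 85 mm and grips with 20 to 120 N. Pads are 22 mm wide; open, the fingers measure 114 mm over their backs; the gripper's body (76 mm by 85 mm) begins 54 mm behind the grasp point. The pads swing forward as they close: fully open they stand 13 mm farther back than shut.
Start: joints at [-1.315, 0.332, -0.065, 1.46, 0.022, 1.35, -0.088], TCP at [0.172, 0.601, 0.242] pointing down, gripper open.
Joint ranges: [-2.6, 2.6], [-0.5, 2.12], [-1.47, 1.34], [0.16, 2.42], [-1.27, 4.41], [0.06, 2.06], [-2.6, 2.6]. Speed limits (rad/s): [2.22, 2.22, 2.79, 2.79, 3.14, 3.14, 3.14].

## Interface

Orientations are given as a unit quaternion [x, y, z, w].
In Python, from workcell import get_obs, camera, hand_in, tip_reach gives the robot as it stands. The module is installed in compiled form; this text tells all that it offers.
- The arm moves only by the tool move_arm, never from a script. Its argument "plan" is a list of rows, each an object with "delta_pos": the shift along the tool's x, y, z in a scale on which 1.0 is 1 m, a list of three; "turn": the turn, a rotation vector about the tool's x, y, z in a scale on which 1.0 is 90 degrees, a list of three; "fingers": the closure, from 0 (fully open) to 1 (shut). A call has 1 to 12 rows; each row is the pose to reach, as a shift and turn from the pose commanded when the call began, along the tool's axes at that moment; what a row does not reach only later rows make up. A row lasts 1/8 s, in which the tool goes at most 62.5 mm and 10.7 degrees, less where a joint would pass 70% of its speed; a pose out of reach is approached as far as the arm can. A shift or turn number past 1, either way, is cut back to 1. A call with a gripper value outside its range is refused whole. The fingers move at their own pace and stop on an object; "force" is the grip in N (left out, the last holds). Time passes only in rows, so rows that repeat a pose let the fingers close. It gives the time, the measured TCP pose, the force, the opening and the grip force at its end, in the units of the state.
- get_obs(): the state, without advancing time (a new reading comes with each control period).
- camera(name): name is "scene" or "top" or "wrist"; returns a dict with "color" (384x512x3 uint8, red, green, blue), "range_z" (384x512 float32, m along the optical axis (not along the pixel's ray), 0 where there is no reading), "fx", "fy", "cx", "cy" (pixels), "R" (3x3) and "t" (3): a world point X has camera coordinates R X + t; the wrist camera has in their place "tool_from_camera" (4x4, takes a point from camera to tool coordinates, whose origin is the TCP and whose axes are the flange's). Camera axes: x right, y down, z forward; pixel columns grow to the right and rows downward; lengths in m; the calibration is good to about 2 mm. A picture is of the moment at which its call begins: read the wrist's pose just before it.
- hand_in(): hands the job in; it is judged then, once.
The state is a dict: "clock": time; "joint_pos": joint angles; "joint_velocities": joint speeds; "tau": joint torques, N m; "position": TCP position; "ee_rot": TCP orientation; "ft_force": force on the tool from outside, world axes, zero at the start; "torque": the same for the moment, N m; "grip_width": opening from 0.0 (shut) to 1.0 (fully open); "grasp_force": force on a finger pad.
Only numpy, scipy, OpenCV 4.12 (cv2) and the standard library are available. Lean on these libraries where they do the work, as an engineer would, in place of code of your own. Each camera call takes 0.05 s, during which the arm holds its last target. There are 200 camera calls.

## Task

Turn the clamp knob on the card stand clockwise until it is tight, so that the carriage with the upright card stays locked where it stands. Then take the big spring clip off its rack by squeezing its handles, and hold it wide open, upright and squarely straddling the middle of the card's top edge, one jaw on each side well below the edge and neither touching the card, so that I can tuck the braid in. Finish while still holding it there, squeezed and still; do not shift the carriage, bump the card hard, or disturb the other things on the table.

Things in the scene. Friction and masses are not known exactly. Their poses are not given: they have to be found in the camera images.
- clip: Big white plastic spring clip (not the small clear ones), 92 mm tall, 100 g, parked upright, jaws down, on the rack's strip. Origin on its mid-plane, level with the shut jaw tips. z up from jaws to handles; x: the line along which jaws open and handles are squeezed; y: pivot axis. Jaws 34 mm wide (y), 20 mm over both when shut. 9 mm thick pivot pin 50 mm above the origin.
- clip_handles (a point): Point to grip on the clip, midway between its two handle plates, 77 mm above the clip's origin, axes as the clip. The plates (26 mm wide in y, 5 mm thick, tops at 92 mm) lean apart, 42 mm over their outer faces at the top; squeezed along x to the stop these faces are parallel, 20 mm apart. Fully open, the jaw tips sit up to 5 mm above the clip's origin; the mid-plane stays put.
- clip_a (a joint): Opening of the jaw on the +x side from the mid-plane, rad: 0 shut with 1.6 mm between the jaws, about 0.05 as parked, 0.3 at the stop with 30 mm between the jaw tips. The spring takes about 4 N on each handle to start and 9 N at the stop: a 20 N grip opens it fully; it springs shut when let go.
- clip_b (a joint): The same as clip_a, for the jaw on the -x side.
- rack: Fixed clip rack: wooden base 100 x 240 x 12 mm, with an upright aluminium strip 5 mm thick, 230 mm long, top 38 mm above the table, along its y axis. Origin at the centre of its underside, z up. The big clip grips the strip, jaw tips on the base, x along the rack's x, within 35 mm of the middle; small clear clips are fixed near the ends. Lift the squeezed clip straight up.
- carriage: Carriage of the card stand: aluminium slide 74 x 240 mm, top face 38 mm above the table, on a steel rail along its y axis. Slides along y with about 2 N while the knob is loose; jammed against pushes of up to about 8 N when the knob is tight. Origin at table height; x across the card, y along it, z up. Carries the card (+y part) and the knob (-y part).
- stand: Fixed base of the card stand, 90 x 340 mm, with the rail on it. Origin at the centre of its underside, axes as the carriage.
- card_edge (a point): Middle of the top edge of the upright cardboard card: 3 mm thick (x), 100 mm long (y), top edge 105 mm above the table, free for 55 mm below that edge, where two low steel ribs hold it. Axes as the carriage: x across the card, y along its edge, z up.
- knob (a joint): Angle of the clamp knob, rad: grows as it turns clockwise seen from above; starts at 0 to 0.35 (loose), begins to jam at about 0.75, stop at 1.3 (tight). Stays where it is left. Turning takes up to about 0.2 N m.
- knob_grip (a point): On the axis of the black clamp knob, at the height to grip, 62 mm above the table. The knob: a round foot 38 mm across and on it a bar grip 46 mm long, 15 mm thick, 24 mm tall, top 72 mm above the table. x: along the bar (turns with the knob; at knob angle 0 it is the carriage's x); z up. The axis is 90 mm from the near end of the card, at (-22, -90) mm in the carriage's frame.
- spool: Bystander: wooden thread spool, 40 mm across, 48 mm tall, in front of the stand. Origin at the centre of its underside. Leave alone.
- small_clip: Bystander: small clear sewing clip lying in front of the rack, 30 mm long. Origin at the centre of its underside. Leave alone.
- tin: Bystander: open dark tin, 100 x 140 x 32 mm. Origin at the centre of its underside. Leave alone.
- jar: Bystander: glass jar, 64 mm across, 85 mm tall. Origin at the centre of its underside. Leave alone.
- tape: Bystander: round tape measure, 54 mm across, 20 mm tall. Origin at the centre of its underside. Leave alone.
- scissors: Bystander: scissors lying flat, about 220 mm long, 10 mm thick. Origin at the centre of its underside. Leave alone.
Mind the look-alikes: they are no part of the job. There is more than one size of the clip; the job needs the largest.

How it is judged:
By the outcome, as a careful person would: the job done as asked, in the order asked, and still so for the second after the job is handed in, while the arm keeps its last pose, push and grip.
It also fails if it takes over 53 s, if anything falls off the work surface, if the arm or the gripper's body presses on something with over 40 N, if the wrist force passes 120 N, or if a joint passes its speed limit or range.

## Working session

There is one attempt and no reset: what is moved stays moved. The work goes in short steps, Python scripts to look and compute and a tool call to move; the robot and the scene stay as the last step left them, time stands still between calls to the robot, and variables do not carry over. Pictures are saved under pics/ and viewed, at most 10 in all, crops included, and the job is handed in when it is done.

Besides the shell and the picture viewer there is one more tool, called after "Emit:" by a JSON object that holds its "fn" and its "kwargs", one argument or row to a line. move_arm: Moves the arm, as the interface text tells. Its arguments: {"type":"object","properties":{"plan":{"type":"array","items":{"type":"object","properties":{"delta_pos":{"type":"array","items":{"type":"number"}},"turn":{"type":"array","items":{"type":"number"}},"fingers":{"type":"number"}}}},"force":{"type":"number"}},"required":["plan"]}

```bash
mkdir -p pics
cat > h.py <<'E'
import numpy as np, cv2
from workcell import get_obs, camera, hand_in, tip_reach
from scipy.spatial.transform import Rotation as Ro
def grab(n):
    if n=='wrist':
        o=get_obs(); c=camera(n); T=np.eye(4); T[:3,:3]=Ro.from_quat(o['ee_rot']).as_matrix(); T[:3,3]=o['position']
        M=T@c['tool_from_camera']
    else:
        c=camera(n); M=np.eye(4); M[:3,:3]=c['R'].T; M[:3,3]=-c['R'].T@c['t']
    c['M']=M; return c
def save(c,f): cv2.imwrite(f,c['color'][:,:,::-1])
def cloud(c):
    z=c['range_z']; v,u=np.indices(z.shape)
    P=np.stack([(u-c['cx'])/c['fx']*z,(v-c['cy'])/c['fy']*z,z],-1)
    W=P@c['M'][:3,:3].T+c['M'][:3,3]; W[z==0]=np.nan; return W
def ray(c,u,v,h):
    d=c['M'][:3,:3]@np.array([(u-c['cx'])/c['fx'],(v-c['cy'])/c['fy'],1]); o=c['M'][:3,3]
    return o+d*(h-o[2])/d[2]
E
python3 - <<'E'
from h import *
o=get_obs(); print({k:np.round(v,3) for k,v in o.items()},tip_reach)
a=grab('scene');b=grab('top')
cv2.imwrite('pics/a.png',cv2.resize(np.vstack([a['color'],b['color']])[:,:,::-1],(400,600))) if 0 else None
save(a,'pics/scene.png');save(b,'pics/top.png')
print(a['M'][:3,3],b['M'][:3,3],b['fx'])
E
```

```text
{'clock': np.float64(0.0), 'joint_pos': array([-1.315,  0.333, -0.065,  1.461,  0.022,  1.35 , -0.088]), 'joint_velocities': array([ 0.001,  0.001,  0.002, -0.   , -0.001,  0.001, -0.001]), 'tau': array([ 0.0000e+00, -6.2544e+01,  4.9000e-02, -3.9160e+01,  1.6000e-02,
        1.0000e-02, -0.0000e+00]), 'position': array([0.172, 0.601, 0.242]), 'ee_rot': array([ 0.139,  0.99 , -0.001, -0.   ]), 'ft_force': array([ 0.128, -0.299, -0.542]), 'torque': array([ 0.006, -0.016, -0.026]), 'grasp_force': np.float64(0.0), 'grip_width': np.float64(0.995)} 0.011
[1.11199885 0.19473828 0.89496116] [0.32135797 0.02040584 1.28823624] 375.24281031849995
```

View pics/scene.png

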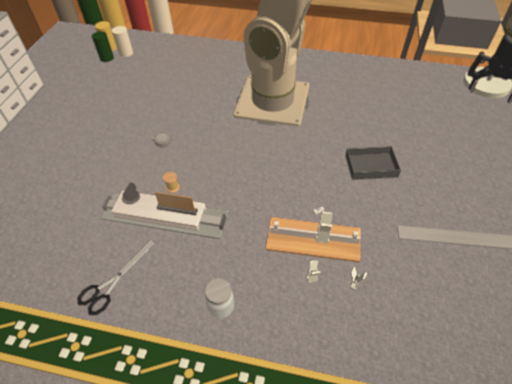

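View pics/top.png

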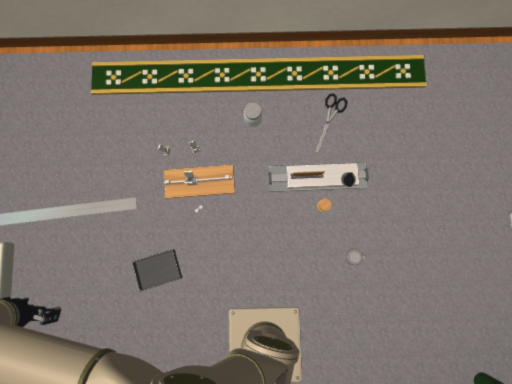

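The scene view shows the stand with the card (175,203) and knob (131,193), and the rack with the big clip (325,225). In the top view the clip is at (189,178), the card at (308,175) and the knob at (349,179).

Candidates for the clip in the top view are:
- the white clip on the strip (189,178)
- mid-size clips standing or lying behind the rack (194,147) and (163,150)
- small clear clips fixed at the strip ends (167,182) and (228,178)
- a loose small clip (199,209)

I choose the one on the strip near its middle, and will check it in a crop.

Run:
```python
from h import *
b=grab('top');a=grab('scene')
A=cv2.resize(a['color'][190:290,250:380],(520,400),interpolation=cv2.INTER_CUBIC)
B=cv2.resize(b['color'][135:220,150:250],(470,400),interpolation=cv2.INTER_CUBIC)
B2=cv2.resize(b['color'][150:215,255:380],(770,400),interpolation=cv2.INTER_CUBIC)
A2=np.hstack([A,B]);A2=cv2.resize(A2,(770,311))
save({'color':np.vstack([A2,B2[:,:770][:280] if 0 else cv2.resize(B2,(550,286)) if 0 else cv2.resize(B2,(770,288))])},'pics/crop.png')
for nm,c in(('top',b),('scene',a)):
    W=cloud(c); hsv=cv2.cvtColor(c['color'],cv2.COLOR_RGB2HSV).astype(int)
    X,Y,Z=W[...,0],W[...,1],W[...,2]
    st=(X>.4)&(X<.75)&(Y<0.03)&(Y>-.4)
    rk=(X>.4)&(X<.75)&(Y>.05)&(Y<.4)
    def rep(n,m):
        P=W[m]; 
        if len(P)<3: print(nm,n,len(P));return
        r=cv2.minAreaRect((P[:,:2]*1000).astype(np.float32))
        print(nm,n,len(P),'med',np.round(np.median(P,0),4),'zmax',P[:,2].max().round(3),'rect',np.round(r[0],1),np.round(r[1],1),round(r[2],1))
    rep('knob',st&(Z>.055)&(Z<.08)&(hsv[...,2]<70))
    rep('card',st&(Z>.095)&(Z<.115))
    rep('slide',st&(Z>.033)&(Z<.044))
    rep('base',st&(Z>.006)&(Z<.03))
    rep('cliptop',rk&(Z>.08)&(Z<.12))
    rep('clip',rk&(Z>.05)&(Z<.12))
    rep('rackbase',rk&(Z>.006)&(Z<.02)&(hsv[...,1]>100))
```

```text
top knob 66 med [ 0.5296 -0.2929  0.0699] zmax 0.076 rect [ 530.4 -293.9] [14.3 42.5] 86.9
top card 43 med [ 0.5511 -0.1611  0.1038] zmax 0.112 rect [ 552.2 -154.8] [ 5.3 97.6] 2.6
top slide 1190 med [ 0.553  -0.2181  0.0375] zmax 0.044 rect [ 579.2 -126. ] [417.3 193. ] 64.2
top base 891 med [ 0.5451 -0.1298  0.0099] zmax 0.03 rect [ 576.4 -185.2] [428.6 346.8] 90.0
top cliptop 54 med [0.5566 0.2336 0.0988] zmax 0.108 rect [544.8 233.6] [39.4 25.1] 4.7
top clip 191 med [0.5533 0.2336 0.0664] zmax 0.108 rect [600.4 224.7] [148.5 221.1] 5.8
top rackbase 1585 med [0.5364 0.2053 0.0115] zmax 0.019 rect [545.8 213.5] [100.1 239.3] 3.5
scene knob 0
scene card 122 med [ 0.5521 -0.1542  0.1012] zmax 0.108 rect [ 550.6 -156. ] [  7.3 100.1] 0.8
scene slide 1446 med [ 0.5657 -0.2284  0.0377] zmax 0.044 rect [ 517.6 -211.5] [147.4 240.3] 1.1
scene base 1669 med [ 0.5855 -0.1681  0.0103] zmax 0.03 rect [ 553.5 -197.4] [265.2 320.7] 36.8
scene cliptop 148 med [0.5323 0.2331 0.0958] zmax 0.107 rect [544.  233.6] [40.1 25.9] 3.3
scene clip 438 med [0.5546 0.2323 0.0661] zmax 0.107 rect [599.3 224. ] [149.  228.6] 4.0
scene rackbase 2160 med [0.563  0.2067 0.0116] zmax 0.02 rect [545.2 211.7] [102.6 237.7] 3.5
```

View pics/crop.png

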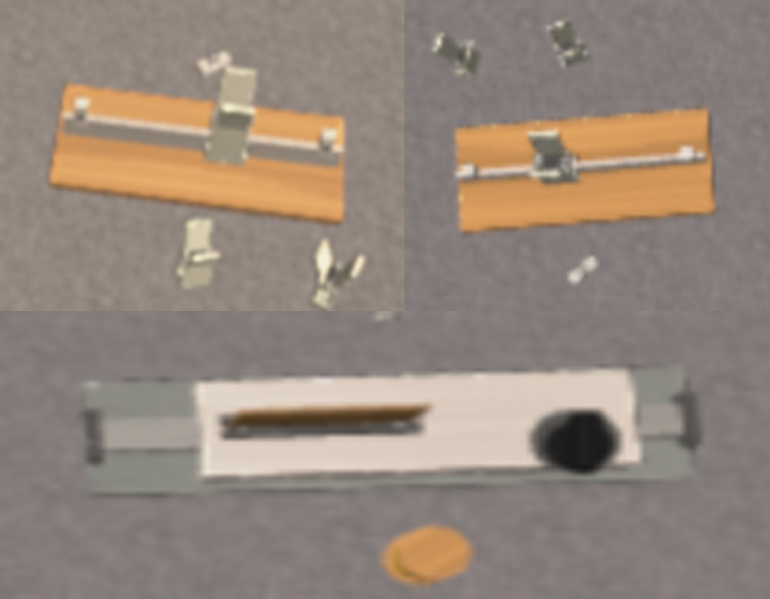

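```bash
cat >> h.py <<'E'
def go(p,psi,out=True):
    "delta_pos & turn from present pose to world p, tool y at world angle psi (deg, mod 180), tool z down"
    o=get_obs(); R=Ro.from_quat(o['ee_rot']).as_matrix()
    cur=np.degrees(np.arctan2(R[1,1],R[0,1])); 
    psi=cur+(psi-cur+90)%180-90
    y=np.array([np.cos(np.radians(psi)),np.sin(np.radians(psi)),0]); z=np.array([0,0,-1.]); x=np.cross(y,z)
    T=np.stack([x,y,z],1)
    d=R.T@(np.array(p)-o['position']); w=Ro.from_matrix(R.T@T).as_rotvec()
    print('t',o['clock'],'pos',np.round(o['position'],4),'cur',round(cur,1),'->',round(psi,1),'d',np.round(d,4),'w',np.round(w,4),'|d|,deg',np.linalg.norm(d).round(3),np.degrees(np.linalg.norm(w)).round(1),'q',np.round(o['joint_pos'],2),'F',np.round(o['ft_force'],1),'g',round(float(o['grip_width']),3),float(o['grasp_force']))
E
python3 -c "
from h import *
go([.5,.2,.33],93.5)
go([.53,-.25,.33],91)"
```

```text
t 0.2 pos [0.172  0.6007 0.2418] cur 74.0 -> 93.5 d [-0.4256 -0.295  -0.0879] w [-9.000e-04 -1.000e-04 -3.399e-01] |d|,deg 0.525 19.5 q [-1.31  0.33 -0.06  1.46  0.02  1.35 -0.09] F [-0.3 -0.4  0.2] g 1.004 0.0
t 0.2 pos [0.172  0.6007 0.2418] cur 74.0 -> 91.0 d [-0.5783 -0.7194 -0.0875] w [-9.000e-04 -1.000e-04 -2.962e-01] |d|,deg 0.927 17.0 q [-1.31  0.33 -0.06  1.46  0.02  1.35 -0.09] F [-0.3 -0.4  0.2] g 1.004 0.0
```

Units first: turns go in shares of 90 degrees. So -0.34 rad / 1.5708 = -0.2165.

Emit:
{"fn": "move_arm", "kwargs": {
  "plan": [
    {"delta_pos": [-0.05,-0.035,-0.085],"turn": [0,0,0],"fingers": 0},
    {"delta_pos": [-0.426,-0.295,-0.088],"turn": [0,0,-0.2165],"fingers": 0},
    {"delta_pos": [-0.426,-0.295,-0.088],"turn": [0,0,-0.2165],"fingers": 0},
    {"delta_pos": [-0.426,-0.295,-0.088],"turn": [0,0,-0.2165],"fingers": 0},
    {"delta_pos": [-0.426,-0.295,-0.088],"turn": [0,0,-0.2165],"fingers": 0},
    {"delta_pos": [-0.426,-0.295,-0.088],"turn": [0,0,-0.2165],"fingers": 0},
    {"delta_pos": [-0.426,-0.295,-0.088],"turn": [0,0,-0.2165],"fingers": 0},
    {"delta_pos": [-0.426,-0.295,-0.088],"turn": [0,0,-0.2165],"fingers": 0},
    {"delta_pos": [-0.426,-0.295,-0.088],"turn": [0,0,-0.2165],"fingers": 0},
    {"delta_pos": [-0.426,-0.295,-0.088],"turn": [0,0,-0.2165],"fingers": 0},
    {"delta_pos": [-0.426,-0.295,-0.088],"turn": [0,0,-0.2165],"fingers": 0},
    {"delta_pos": [-0.426,-0.295,-0.088],"turn": [0,0,-0.2165],"fingers": 0}
  ]
}}

```text
clock: 1.7
position: [0.4995, 0.2014, 0.3301]
ee_rot: [-0.032, 0.999, 0.0, -0.0]
ft_force: [1.2, -0.6, -0.7]
grip_width: 1.002
grasp_force: 0.0
```

Run:
```python
from h import *
go([.53,-.22,.33],91)
c=grab('wrist'); save(c,'pics/w1.png'); np.save('w1.npy',cloud(c))
```

```text
t 1.7 pos [0.4995 0.2014 0.3301] cur 93.6 -> 91.0 d [-0.0036 -0.4225 -0.    ] w [ 0.0003 -0.0005  0.0462] |d|,deg 0.423 2.6 q [-0.73  0.1   0.29  1.56 -0.03  1.48  1.19] F [ 1.2 -0.6 -0.7] g 1.002 0.0
```

View pics/w1.png

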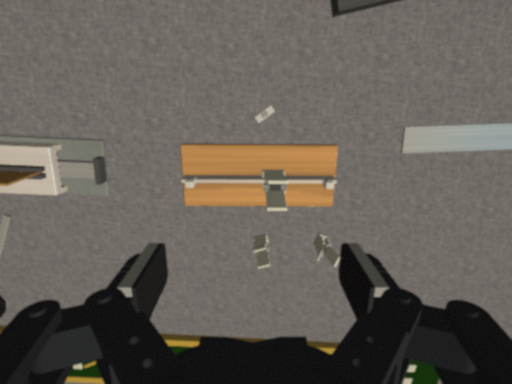

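The wrist view shows the rack (260,175) with the big clip near the middle at (275,190). The mid-size clips lie at (262,250) and (327,250), and the small one at (264,114). On to the knob.

To row units: 0.046 rad / 1.5708 = 0.0293.

Emit:
{"fn": "move_arm", "kwargs": {
  "plan": [
    {"delta_pos": [-0.004,-0.422,0],"turn": [0,0,0.0293],"fingers": 0},
    {"delta_pos": [-0.004,-0.422,0],"turn": [0,0,0.0293],"fingers": 0},
    {"delta_pos": [-0.004,-0.422,0],"turn": [0,0,0.0293],"fingers": 0},
    {"delta_pos": [-0.004,-0.422,0],"turn": [0,0,0.0293],"fingers": 0},
    {"delta_pos": [-0.004,-0.422,0],"turn": [0,0,0.0293],"fingers": 0},
    {"delta_pos": [-0.004,-0.422,0],"turn": [0,0,0.0293],"fingers": 0},
    {"delta_pos": [-0.004,-0.422,0],"turn": [0,0,0.0293],"fingers": 0},
    {"delta_pos": [-0.004,-0.422,0],"turn": [0,0,0.0293],"fingers": 0},
    {"delta_pos": [-0.004,-0.422,0],"turn": [0,0,0.0293],"fingers": 0}
  ]
}}

```text
clock: 2.88
position: [0.5305, -0.2196, 0.33]
ee_rot: [-0.008, 1.0, 0.0, -0.0]
ft_force: [1.0, 0.8, 0.8]
grip_width: 1.001
grasp_force: 0.0
```

```bash
cat > m.py <<'E'
from h import *
def rep(W,n,m):
    P=W[m]
    if len(P)<5: print(n,len(P));return
    r=cv2.minAreaRect((P[:,:2]*1000).astype(np.float32)); b=cv2.boxPoints(r)
    e=[b[1]-b[0],b[2]-b[1]]; l=max(e,key=np.linalg.norm); an=np.degrees(np.arctan2(l[1],l[0]))%180
    print(n,len(P),'med',np.round(np.median(P,0)*1000,1),'zmax',(P[:,2].max()*1000).round(1),'ctr',np.round(r[0],1),'size',np.round(r[1],1),'long axis',round(an,1))
def near(W,x,y,rx,ry,z0,z1): return (abs(W[...,0]-x)<rx)&(abs(W[...,1]-y)<ry)&(W[...,2]>z0)&(W[...,2]<z1)
E
python3 - <<'E'
from m import *
W=np.load('w1.npy')
rep(W,'clip top',near(W,.545,.233,.05,.03,.08,.12))
rep(W,'rack',near(W,.545,.212,.09,.16,.006,.02))
rep(W,'strip',near(W,.545,.212,.02,.13,.033,.045))
c=grab('wrist'); save(c,'pics/w2.png'); W=cloud(c)
rep(W,'knob top',near(W,.53,-.294,.05,.04,.066,.08))
rep(W,'knob mid',near(W,.53,-.294,.05,.04,.055,.08))
rep(W,'card',near(W,.552,-.155,.05,.08,.096,.115))
rep(W,'card all',near(W,.552,-.155,.05,.08,.06,.115))
rep(W,'slide',near(W,.55,-.21,.06,.16,.033,.043))
print('fingers occl? ', np.nanmax(W[...,2]))
E
```

```text
clip top 365 med [556.2 233.7 100.5] zmax 106.6 ctr [543.4 233.5] size [40.9 25.9] long axis 3.3
rack 7751 med [532.5 202.8  12.7] zmax 20.0 ctr [524.7 210.7] size [140.2 240.8] long axis 93.0
strip 558 med [544.  208.   38.3] zmax 44.9 ctr [541.  211.3] size [ 14.7 229.6] long axis 93.3
knob top 393 med [ 530.7 -296.1   71.8] zmax 74.2 ctr [ 531.9 -296.8] size [15.1 46.1] long axis 175.0
knob mid 442 med [ 529.8 -295.2   71.7] zmax 74.2 ctr [ 531.9 -296.8] size [15.1 46.2] long axis 175.0
card 328 med [ 550.5 -156.1  105.1] zmax 108.9 ctr [ 551.  -156.3] size [  3.2 100.1] long axis 90.9
card all 846 med [ 550.1 -156.7   90.3] zmax 108.9 ctr [ 551.  -156.4] size [  3.2 100.4] long axis 90.9
slide 5977 med [ 546.6 -223.8   38.7] zmax 43.0 ctr [ 549.8 -211.7] size [ 76.5 240.5] long axis 90.9
fingers occl?  0.416059089859804
```

View pics/w2.png

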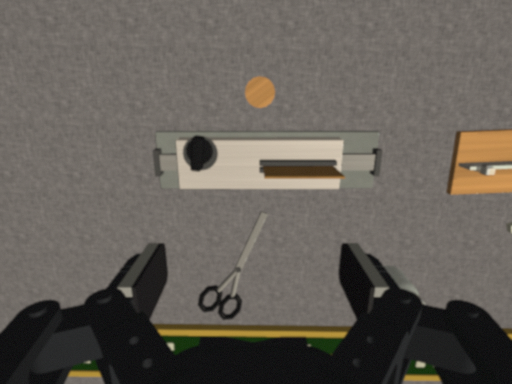

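The second wrist view shows the knob at (200,152) with its bar close to the carriage x, and the card at (303,170). The knob measures 46 x 15 mm with its top at 72, and the card is 100 mm long at 105, so both match the sizes given. I measure again from lower down.

```bash
python3 -c "
from h import *
go([.531,-.297,.15],85)"
```

```text
t 2.925 pos [ 0.5307 -0.2191  0.3301] cur 91.0 -> 85.0 d [ 0.001  -0.078   0.1801] w [ 9.00e-04 -1.00e-04  1.05e-01] |d|,deg 0.196 6.0 q [-0.25  0.2   0.66  1.49 -0.13  1.49  2.01] F [-0.5  0.1 -0.7] g 0.998 0.0
```

To row units: 0.105 rad / 1.5708 = 0.0668.

Emit:
{"fn": "move_arm", "kwargs": {
  "plan": [
    {"delta_pos": [0.001,-0.078,0.18],"turn": [0,0,0.0668],"fingers": 0},
    {"delta_pos": [0.001,-0.078,0.18],"turn": [0,0,0.0668],"fingers": 0},
    {"delta_pos": [0.001,-0.078,0.18],"turn": [0,0,0.0668],"fingers": 0},
    {"delta_pos": [0.001,-0.078,0.18],"turn": [0,0,0.0668],"fingers": 0},
    {"delta_pos": [0.001,-0.078,0.18],"turn": [0,0,0.0668],"fingers": 0}
  ]
}}

```text
clock: 3.55
position: [0.5312, -0.2977, 0.151]
ee_rot: [0.044, 0.999, 0.0, 0.0]
ft_force: [-0.4, -0.4, 0.4]
grip_width: 0.998
grasp_force: 0.0
```

Run:
```python
from m import *
c=grab('wrist'); save(c,'pics/w3.png'); W=cloud(c)
rep(W,'knob top',near(W,.53,-.296,.05,.04,.066,.08))
rep(W,'card',near(W,.552,-.155,.05,.08,.096,.115))
rep(W,'foot',near(W,.53,-.296,.05,.04,.044,.052))
go([.531,-.297,.061],85)
```

```text
knob top 1129 med [ 529.7 -296.8   71.8] zmax 73.7 ctr [ 531.1 -296.7] size [14.9 45.2] long axis 174.6
card 1331 med [ 550.4 -168.2  103.5] zmax 107.5 ctr [ 551.4 -165.9] size [ 4.5 82.9] long axis 91.1
foot 685 med [ 530.5 -304.7   48.1] zmax 51.8 ctr [ 528.2 -296.8] size [37.1 38. ] long axis 176.8
t 3.6 pos [ 0.5319 -0.2978  0.1521] cur 85.0 -> 85.0 d [0.0012 0.0007 0.0911] w [ 0.0002  0.0024 -0.0006] |d|,deg 0.091 0.1 q [-0.09  0.42  0.67  1.65 -0.28  1.17  2.13] F [ 0.4 -0.1  0.4] g 0.995 0.0
```

Emit:
{"fn": "move_arm", "kwargs": {
  "plan": [
    {"delta_pos": [0.001,0.001,0.05],"turn": [0,0,0],"fingers": 0},
    {"delta_pos": [0.001,0.001,0.089],"turn": [0,0,0],"fingers": 0},
    {"delta_pos": [0.001,0.001,0.089],"turn": [0,0,0],"fingers": 0.7},
    {"delta_pos": [0.001,0.001,0.089],"turn": [0,0,0],"fingers": 0.7},
    {"delta_pos": [0.001,0.001,0.089],"turn": [0,0,0],"fingers": 0.7},
    {"delta_pos": [0.001,0.001,0.089],"turn": [0,0,0],"fingers": 0.7},
    {"delta_pos": [0.001,0.001,0.089],"turn": [0,0,0],"fingers": 0.7}
  ],
  "force": 25
}}

```text
clock: 4.47
position: [0.5297, -0.2979, 0.0618]
ee_rot: [0.045, 0.999, -0.0, 0.0]
ft_force: [0.3, 0.5, 0.4]
grip_width: 0.303
grasp_force: 0.0
```

Run:
```python
from m import *
go([.531,-.297,.061],85)
c=grab('scene'); W=cloud(c); rep(W,'card',near(W,.552,-.155,.05,.08,.096,.115))
```

```text
t 4.475 pos [ 0.5297 -0.2979  0.0618] cur 84.9 -> 85.0 d [-0.0012  0.001   0.0008] w [ 0.      0.0008 -0.0025] |d|,deg 0.002 0.2 q [-0.05  0.52  0.62  1.73 -0.35  1.01  2.18] F [0.3 0.5 0.4] g 0.303 0.0
card 111 med [ 552.1 -155.   102.2] zmax 107.8 ctr [ 551.4 -156. ] size [ 6.3 99.7] long axis 91.1
```

Straddling with no contact. I correct by 1 mm and close.

Emit:
{"fn": "move_arm", "kwargs": {
  "plan": [
    {"delta_pos": [-0.001,0.001,0.001],"turn": [0,0,0],"fingers": 0.76},
    {"delta_pos": [-0.001,0.001,0.001],"turn": [0,0,0],"fingers": 0.79},
    {"delta_pos": [-0.001,0.001,0.001],"turn": [0,0,0],"fingers": 0.81},
    {"delta_pos": [-0.001,0.001,0.001],"turn": [0,0,0],"fingers": 0.83},
    {"delta_pos": [-0.001,0.001,0.001],"turn": [0,0,0],"fingers": 0.9},
    {"delta_pos": [-0.001,0.001,0.001],"turn": [0,0,0],"fingers": 1},
    {"delta_pos": [-0.001,0.001,0.001],"turn": [0,0,0],"fingers": 1}
  ],
  "force": 25
}}

```text
clock: 5.4
position: [0.5306, -0.2967, 0.0602]
ee_rot: [0.045, 0.999, 0.0, 0.0]
ft_force: [0.8, 2.0, -0.3]
grip_width: 0.168
grasp_force: 26.1
```

Run:
```python
from m import *
go([.531,-.297,.061],85)
c=grab('scene'); W=cloud(c); rep(W,'card',near(W,.552,-.155,.05,.08,.096,.115))
```

```text
t 5.4 pos [ 0.5306 -0.2967  0.0602] cur 84.9 -> 85.0 d [-0.0004 -0.0002 -0.0008] w [ 0.0003  0.0001 -0.0023] |d|,deg 0.001 0.1 q [-0.05  0.52  0.62  1.73 -0.35  1.01  2.18] F [ 0.8  2.  -0.3] g 0.168 26.146733164787292
card 114 med [ 552.1 -154.9  102.2] zmax 106.9 ctr [ 551.6 -157.1] size [  6.3 100.2] long axis 91.1
```

To row units: 0.12 rad / 1.5708 = 0.0764.

Emit:
{"fn": "move_arm", "kwargs": {
  "plan": [
    {"delta_pos": [0,0,0],"turn": [0,0,0.0764],"fingers": 1},
    {"delta_pos": [0,0,0],"turn": [0,0,0.1528],"fingers": 1},
    {"delta_pos": [0,0,0],"turn": [0,0,0.2292],"fingers": 1},
    {"delta_pos": [0,0,0],"turn": [0,0,0.3056],"fingers": 1},
    {"delta_pos": [0,0,0],"turn": [0,0,0.382],"fingers": 1},
    {"delta_pos": [0,0,0],"turn": [0,0,0.4584],"fingers": 1},
    {"delta_pos": [0,0,0],"turn": [0,0,0.5348],"fingers": 1},
    {"delta_pos": [0,0,0],"turn": [0,0,0.6112],"fingers": 1},
    {"delta_pos": [0,0,0],"turn": [0,0,0.6748],"fingers": 1},
    {"delta_pos": [0,0,0],"turn": [0,0,0.7194],"fingers": 1},
    {"delta_pos": [0,0,0],"turn": [0,0,0.7512],"fingers": 1},
    {"delta_pos": [0,0,0],"turn": [0,0,0.7512],"fingers": 1}
  ],
  "force": 40
}}

```text
clock: 6.95
position: [0.5312, -0.2965, 0.0603]
ee_rot: [0.593, 0.805, 0.0, 0.0]
ft_force: [3.5, 3.6, -0.1]
grip_width: 0.165
grasp_force: 44.2
```

Run:
```python
from m import *
go([.531,-.297,.061],15)
print(np.round(get_obs()['torque'],2))
c=grab('scene'); W=cloud(c); rep(W,'card',near(W,.552,-.155,.05,.08,.096,.115))
```

```text
t 6.95 pos [ 0.5312 -0.2965  0.0603] cur 17.3 -> 15.0 d [-0.0004 -0.0003 -0.0007] w [0.0008 0.     0.0399] |d|,deg 0.001 2.3 q [-0.23  0.61  0.88  1.73 -0.54  1.05  1.14] F [ 3.5  3.6 -0.1] g 0.165 44.2400586605072
[ 0.61 -0.68 -0.1 ]
card 110 med [ 552.2 -155.6  102.1] zmax 107.0 ctr [ 551.6 -157.5] size [ 6.5 99.4] long axis 90.7
```

To row units: 0.08 rad / 1.5708 = 0.0509.

Emit:
{"fn": "move_arm", "kwargs": {
  "plan": [
    {"delta_pos": [0,0,0],"turn": [0,0,0.0255],"fingers": 1},
    {"delta_pos": [0,0,0],"turn": [0,0,0.0509],"fingers": 1},
    {"delta_pos": [0,0,0],"turn": [0,0,0.0509],"fingers": 1}
  ]
}}

```text
clock: 7.38
position: [0.5311, -0.2966, 0.0604]
ee_rot: [0.624, 0.781, 0.0, 0.0]
ft_force: [4.7, 3.1, -0.6]
grip_width: 0.169
grasp_force: 54.6
```

Run:
```python
from m import *
go([.531,-.297,.061],15)
print(np.round(get_obs()['torque'],2))
```

```text
t 7.375 pos [ 0.5311 -0.2966  0.0604] cur 12.7 -> 15.0 d [-0.0004 -0.0002 -0.0006] w [ 0.0004  0.0002 -0.0393] |d|,deg 0.001 2.3 q [-0.24  0.62  0.89  1.73 -0.55  1.06  1.07] F [ 4.7  3.1 -0.6] g 0.169 54.63569115148857
[ 0.61 -1.01  1.33]
```

The torque rose to 1.3 N m at the stop, so the knob is tight. I relax the twist, release and rise.

To row units: -0.06 rad / 1.5708 = -0.0382.

Emit:
{"fn": "move_arm", "kwargs": {
  "plan": [
    {"delta_pos": [0,0,0],"turn": [0,0,-0.0382],"fingers": 1},
    {"delta_pos": [0,0,0],"turn": [0,0,-0.0382],"fingers": 0.7},
    {"delta_pos": [0,0,0],"turn": [0,0,-0.0382],"fingers": 0.5},
    {"delta_pos": [0,0,0],"turn": [0,0,-0.0382],"fingers": 0.5},
    {"delta_pos": [0,0,-0.05],"turn": [0,0,-0.0382],"fingers": 0.5},
    {"delta_pos": [0,0,-0.11],"turn": [0,0,-0.0382],"fingers": 0},
    {"delta_pos": [0,0,-0.17],"turn": [0,0,-0.0382],"fingers": 0},
    {"delta_pos": [0,0,-0.22],"turn": [0,0,-0.0382],"fingers": 0},
    {"delta_pos": [0,0,-0.24],"turn": [0,0,-0.0382],"fingers": 0},
    {"delta_pos": [0,0,-0.24],"turn": [0,0,-0.0382],"fingers": 0}
  ],
  "force": 25
}}

```text
clock: 8.62
position: [0.5307, -0.2976, 0.3015]
ee_rot: [0.601, 0.799, 0.0, 0.001]
ft_force: [-0.6, -0.0, -1.1]
grip_width: 0.999
grasp_force: 0.0
```

Run:
```python
from m import *
for n in ('wrist','top','scene'):
    W=cloud(grab(n))
    rep(W,n+' knob top',near(W,.53,-.296,.05,.04,.066,.08))
    rep(W,n+' card',near(W,.552,-.155,.05,.08,.096,.115))
    rep(W,n+' slide',near(W,.55,-.21,.06,.16,.033,.043))
go([.5434,.2335,.24],3.3)
```

```text
wrist knob top 434 med [ 530.8 -297.7   72. ] zmax 74.4 ctr [ 531.1 -298.5] size [13.9 45.2] long axis 105.7
wrist card 387 med [ 550.6 -163.1  105.3] zmax 108.0 ctr [ 551.1 -165.5] size [ 3.4 86.1] long axis 91.0
wrist slide 8780 med [ 557.1 -212.4   38.7] zmax 42.9 ctr [ 549.1 -214.6] size [ 79.9 238. ] long axis 91.0
top knob top 44 med [ 530.7 -290.    70.2] zmax 78.7 ctr [ 531.2 -293.6] size [14.8 38.8] long axis 104.1
top card 41 med [ 551.2 -161.4  103.2] zmax 108.6 ctr [ 551.9 -157.8] size [ 4.1 96.5] long axis 90.0
top slide 1109 med [ 555.4 -216.4   37.7] zmax 43.0 ctr [ 551.7 -212.1] size [ 76.3 240.4] long axis 91.0
scene knob top 85 med [ 534.  -295.7   70.3] zmax 73.8 ctr [ 532.3 -297.7] size [16.5 44.7] long axis 103.2
scene card 113 med [ 552.3 -157.5  102.4] zmax 109.1 ctr [ 551.8 -157.6] size [  6.5 100.4] long axis 91.7
scene slide 1395 med [ 566.3 -232.3   37.7] zmax 43.0 ctr [ 553.3 -212.9] size [ 76.6 240.3] long axis 91.0
t 8.775 pos [ 0.5301 -0.2966  0.2989] cur 16.1 -> 3.3 d [0.5056 0.1597 0.0593] w [-0.0016 -0.0011  0.2232] |d|,deg 0.534 12.8 q [-0.34  0.4   1.05  1.46 -0.35  1.48  0.99] F [ 1.1 -0.2 -0.4] g 1.002 0.0
```

Knob at about 1.31 rad, carriage still (within about 1 mm). On to hovering over the clip.

To row units: 0.223 rad / 1.5708 = 0.142.

Emit:
{"fn": "move_arm", "kwargs": {
  "plan": [
    {"delta_pos": [0.506,0.16,0.06],"turn": [0,0,0.142],"fingers": 0},
    {"delta_pos": [0.506,0.16,0.06],"turn": [0,0,0.142],"fingers": 0},
    {"delta_pos": [0.506,0.16,0.06],"turn": [0,0,0.142],"fingers": 0},
    {"delta_pos": [0.506,0.16,0.06],"turn": [0,0,0.142],"fingers": 0},
    {"delta_pos": [0.506,0.16,0.06],"turn": [0,0,0.142],"fingers": 0},
    {"delta_pos": [0.506,0.16,0.06],"turn": [0,0,0.142],"fingers": 0},
    {"delta_pos": [0.506,0.16,0.06],"turn": [0,0,0.142],"fingers": 0},
    {"delta_pos": [0.506,0.16,0.06],"turn": [0,0,0.142],"fingers": 0},
    {"delta_pos": [0.506,0.16,0.06],"turn": [0,0,0.142],"fingers": 0},
    {"delta_pos": [0.506,0.16,0.06],"turn": [0,0,0.142],"fingers": 0},
    {"delta_pos": [0.506,0.16,0.06],"turn": [0,0,0.142],"fingers": 0}
  ]
}}

```text
clock: 10.15
position: [0.5437, 0.2324, 0.2395]
ee_rot: [0.687, 0.727, -0.001, 0.0]
ft_force: [-0.1, -1.2, 0.2]
grip_width: 1.0
grasp_force: 0.0
```

Run:
```python
from m import *
c=grab('wrist'); save(c,'pics/w4.png'); W=cloud(c)
rep(W,'clip top',near(W,.545,.233,.05,.03,.085,.12))
rep(W,'clip tip',near(W,.545,.233,.05,.03,.1,.12))
rep(W,'strip',near(W,.545,.212,.02,.13,.033,.045))
go([.5440,.2335,.081],3.3)
```

```text
clip top 624 med [543.7 235.  102.6] zmax 106.9 ctr [543.3 234.1] size [40.8 26.2] long axis 4.1
clip tip 358 med [529.3 234.1 104.3] zmax 106.9 ctr [543.5 233.7] size [40.8 26.1] long axis 3.1
strip 571 med [544.7 201.9  38.6] zmax 44.9 ctr [545.4 221.4] size [ 21.6 209.5] long axis 96.0
t 10.2 pos [0.544  0.232  0.2399] cur 3.2 -> 3.3 d [0.0016 0.0002 0.1589] w [-0.0006  0.0007 -0.0017] |d|,deg 0.159 0.1 q [-1.25  0.37  0.99  1.6  -0.32  1.34 -0.17] F [ 0.3 -0.2 -0.6] g 0.999 0.0
```

View pics/w4.png

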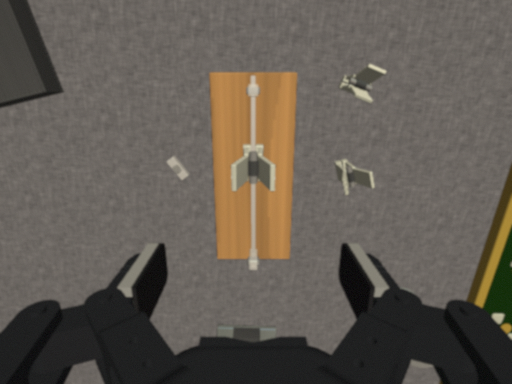

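The clip is centred at (253,168) over the strip, with handle tips at (238,180) and (270,180), so it lines up with the fingers. I descend and squeeze.

Emit:
{"fn": "move_arm", "kwargs": {
  "plan": [
    {"delta_pos": [0.001,0,0.06],"turn": [0,0,0],"fingers": 0},
    {"delta_pos": [0.002,0,0.12],"turn": [0,0,0],"fingers": 0},
    {"delta_pos": [0.002,0,0.159],"turn": [0,0,0],"fingers": 0},
    {"delta_pos": [0.002,0,0.159],"turn": [0,0,0],"fingers": 0},
    {"delta_pos": [0.002,0,0.159],"turn": [0,0,0],"fingers": 0.4},
    {"delta_pos": [0.002,0,0.159],"turn": [0,0,0],"fingers": 0.4},
    {"delta_pos": [0.002,0,0.159],"turn": [0,0,0],"fingers": 0.4}
  ],
  "force": 30
}}

```text
clock: 11.08
position: [0.5444, 0.2359, 0.0826]
ee_rot: [0.686, 0.727, 0.001, 0.0]
ft_force: [-0.3, 0.7, -0.0]
grip_width: 0.602
grasp_force: 0.0
```

Run:
```python
from m import *
go([.5436,.2338,.081],3.3)
```

```text
t 11.075 pos [0.5444 0.2359 0.0826] cur 3.3 -> 3.3 d [-0.0021 -0.0009  0.0015] w [ 0.0016 -0.0013  0.0005] |d|,deg 0.003 0.1 q [-1.17  0.54  0.88  1.76 -0.47  1.06 -0.06] F [-0.3  0.7 -0. ] g 0.602 0.0
```

Emit:
{"fn": "move_arm", "kwargs": {
  "plan": [
    {"delta_pos": [-0.001,-0.001,0.001],"turn": [0,0,0],"fingers": 0.5},
    {"delta_pos": [-0.001,-0.001,0.001],"turn": [0,0,0],"fingers": 0.6},
    {"delta_pos": [-0.001,-0.001,0.001],"turn": [0,0,0],"fingers": 0.7},
    {"delta_pos": [-0.001,-0.001,0.001],"turn": [0,0,0],"fingers": 1},
    {"delta_pos": [-0.001,-0.001,0.001],"turn": [0,0,0],"fingers": 1},
    {"delta_pos": [-0.001,-0.001,0.001],"turn": [0,0,0],"fingers": 1}
  ],
  "force": 32
}}

```text
clock: 11.82
position: [0.544, 0.2347, 0.0812]
ee_rot: [0.686, 0.727, 0.001, 0.001]
ft_force: [1.4, -0.2, 6.1]
grip_width: 0.209
grasp_force: 36.5
```

Run:
```python
from m import *
go([.5436,.2338,.081],3.3)
W=cloud(grab('scene')); rep(W,'clip body',near(W,.545,.233,.05,.03,.05,.075))
```

```text
t 11.825 pos [0.544  0.2347 0.0812] cur 3.3 -> 3.3 d [-0.0009 -0.0004  0.0002] w [ 0.0024 -0.0007  0.0003] |d|,deg 0.001 0.1 q [-1.17  0.54  0.88  1.77 -0.47  1.06 -0.06] F [ 1.4 -0.2  6.1] g 0.209 36.53637886047363
clip body 67 med [554.3 229.5  58.2] zmax 74.2 ctr [551.6 231.6] size [34.3 21.5] long axis 71.9
```

Squeezed to the stop (about 19 mm). I lift straight up.

Emit:
{"fn": "move_arm", "kwargs": {
  "plan": [
    {"delta_pos": [0,0,-0.01],"turn": [0,0,0],"fingers": 1},
    {"delta_pos": [0,0,-0.025],"turn": [0,0,0],"fingers": 1},
    {"delta_pos": [0,0,-0.045],"turn": [0,0,0],"fingers": 1},
    {"delta_pos": [0,0,-0.08],"turn": [0,0,0],"fingers": 1},
    {"delta_pos": [0,0,-0.12],"turn": [0,0,0],"fingers": 1},
    {"delta_pos": [0,0,-0.16],"turn": [0,0,0],"fingers": 1},
    {"delta_pos": [0,0,-0.16],"turn": [0,0,0],"fingers": 1}
  ]
}}

```text
clock: 12.75
position: [0.5443, 0.2346, 0.2444]
ee_rot: [0.686, 0.727, 0.003, 0.001]
ft_force: [0.7, -0.5, -1.1]
grip_width: 0.211
grasp_force: 36.2
```

Run:
```python
from m import *
go([.551,-.157,.25],0.9)
o=get_obs()
c=grab('scene'); W=cloud(c)
v,u=np.where(near(W,.545,.233,.06,.04,.1,.26)); print(u.min(),u.max(),v.min(),v.max())
a,b=max(v.min()-10,0),v.max()+50; l,r=u.min()-40,u.max()+40
cv2.imwrite('pics/s5.png',cv2.resize(c['color'][a:b,l:r,::-1],None,fx=4,fy=4,interpolation=cv2.INTER_CUBIC)[:600,:800])
w=(c['color'].min(-1)>120)
m=near(W,o['position'][0],o['position'][1],.04,.03,.1,.26)&w
P=W[m]; 
for z in np.arange(.12,.25,.01):
    Q=P[abs(P[:,2]-z)<.005]
    if len(Q): print(round(z,2),len(Q),np.round(Q.min(0),3),np.round(Q.max(0),3))
```

```text
t 12.75 pos [0.5443 0.2346 0.2444] cur 3.3 -> 0.9 d [-0.3913 -0.0158 -0.0069] w [ 0.0047 -0.0032  0.0419] |d|,deg 0.392 2.4 q [-1.26  0.37  1.    1.59 -0.32  1.35 -0.17] F [ 0.7 -0.5 -1.1] g 0.211 36.212579011917114
323 340 175 209
0.18 40 [0.565 0.22  0.176] [0.57  0.251 0.185]
0.19 72 [0.527 0.217 0.185] [0.569 0.252 0.195]
0.2 54 [0.533 0.219 0.195] [0.565 0.249 0.205]
0.21 53 [0.553 0.22  0.205] [0.562 0.249 0.215]
0.22 62 [0.539 0.217 0.215] [0.559 0.25  0.225]
0.23 20 [0.536 0.217 0.225] [0.556 0.249 0.232]
0.24 10 [0.54  0.221 0.235] [0.565 0.246 0.244]
```

View pics/s5.png

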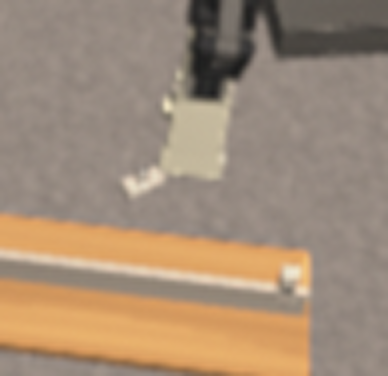

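The clip is held upright and open, with its jaws down at (195,140) in the crop, clear of the strip. Jaw tips are at z ≈ 0.177 with the TCP at 0.244, which fits the sizes given. Carrying it to the card.

To row units: 0.042 rad / 1.5708 = 0.0267.

Emit:
{"fn": "move_arm", "kwargs": {
  "plan": [
    {"delta_pos": [-0.03,-0.001,-0.007],"turn": [0,0,0.0064],"fingers": 1},
    {"delta_pos": [-0.08,-0.003,-0.007],"turn": [0,0,0.0127],"fingers": 1},
    {"delta_pos": [-0.13,-0.005,-0.007],"turn": [0,0,0.0191],"fingers": 1},
    {"delta_pos": [-0.18,-0.007,-0.007],"turn": [0,0,0.0255],"fingers": 1},
    {"delta_pos": [-0.23,-0.009,-0.007],"turn": [0,0,0.0267],"fingers": 1},
    {"delta_pos": [-0.28,-0.011,-0.007],"turn": [0,0,0.0267],"fingers": 1},
    {"delta_pos": [-0.33,-0.013,-0.007],"turn": [0,0,0.0267],"fingers": 1},
    {"delta_pos": [-0.37,-0.015,-0.007],"turn": [0,0,0.0267],"fingers": 1},
    {"delta_pos": [-0.391,-0.016,-0.007],"turn": [0,0,0.0267],"fingers": 1},
    {"delta_pos": [-0.391,-0.016,-0.007],"turn": [0,0,0.0267],"fingers": 1},
    {"delta_pos": [-0.391,-0.016,-0.007],"turn": [0,0,0.0267],"fingers": 1}
  ]
}}

```text
clock: 14.18
position: [0.5492, -0.1563, 0.2469]
ee_rot: [0.701, 0.713, -0.0, -0.001]
ft_force: [0.8, 0.7, -1.4]
grip_width: 0.209
grasp_force: 36.2
```

```bash
cat > s.py <<'E'
from m import *
import sys
f=sys.argv[1]
go([.5514,-.1572,.139],0.9)
for n in ('scene','top','wrist'):
    c=grab(n); W=cloud(c)
    if n!='wrist': rep(W,n+' slide',near(W,.55,-.21,.06,.16,.033,.043))
    rep(W,n+' card',near(W,.552,-.157,.012,.07,.09,.109))
    if n=='scene':
        d=c['M'][:3,:3].T@(np.array([.551,-.157,.14])-c['M'][:3,3]); u=int(d[0]/d[2]*c['fx']+c['cx']);v=int(d[1]/d[2]*c['fy']+c['cy'])
        cv2.imwrite(f,cv2.resize(c['color'][v-50:v+60,u-65:u+65,::-1],None,fx=5,fy=5,interpolation=cv2.INTER_CUBIC))
        m=near(W,.551,-.157,.04,.03,.06,.26)&(c['color'].min(-1)>110); P=W[m]
        for z in np.arange(.06,.25,.01):
            Q=P[abs(P[:,2]-z)<.005]
            if len(Q): print(round(z,2),len(Q),np.round(Q.min(0),3),np.round(Q.max(0),3))
E
python3 s.py pics/s6.png
```

```text
t 14.175 pos [ 0.5492 -0.1563  0.2469] cur 0.9 -> 0.9 d [-0.001   0.0023  0.1079] w [-0.0009 -0.0006  0.0003] |d|,deg 0.108 0.1 q [-0.69  0.35  1.11  1.64 -0.32  1.35  0.48] F [ 0.8  0.7 -1.4] g 0.209 36.214799880981445
scene slide 1399 med [ 566.5 -231.7   37.7] zmax 42.9 ctr [ 553.6 -213.1] size [ 76.8 240.8] long axis 91.1
scene card 165 med [ 552.  -157.2   99. ] zmax 107.5 ctr [ 551.5 -159.1] size [  6.2 101.2] long axis 91.3
0.18 32 [ 0.529 -0.173  0.178] [ 0.575 -0.139  0.185]
0.19 82 [ 0.529 -0.172  0.185] [ 0.575 -0.139  0.195]
0.2 60 [ 0.532 -0.17   0.195] [ 0.571 -0.141  0.205]
0.21 53 [ 0.536 -0.17   0.205] [ 0.568 -0.142  0.215]
0.22 51 [ 0.537 -0.172  0.216] [ 0.564 -0.139  0.224]
0.23 46 [ 0.541 -0.168  0.225] [ 0.561 -0.14   0.235]
0.24 26 [ 0.532 -0.164  0.235] [ 0.571 -0.144  0.244]
top slide 188 med [ 559.6 -121.3   37.2] zmax 43.0 ctr [ 550.2 -212.5] size [240.   75.3] long axis 89.5
top card 2
wrist card 239 med [ 550.8 -144.2  105.9] zmax 107.7 ctr [ 550.8 -145.9] size [ 2.  75.1] long axis 91.0
```

View pics/s6.png

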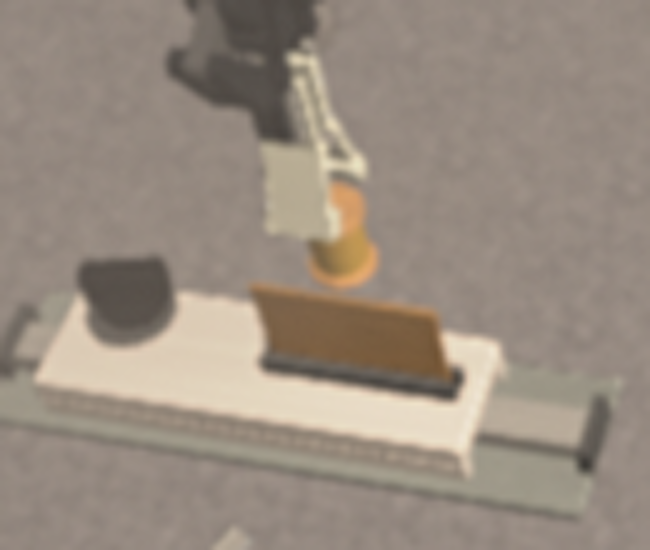

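The clip hovers centred over the card in both axes, with its jaws open at (300,190) in the crop and the card at (350,325). I lower it slowly, with a -1.5 mm y correction.

Emit:
{"fn": "move_arm", "kwargs": {
  "plan": [
    {"delta_pos": [-0.0015,0.0005,0.02],"turn": [0,0,0],"fingers": 1},
    {"delta_pos": [-0.0015,0.0005,0.04],"turn": [0,0,0],"fingers": 1},
    {"delta_pos": [-0.0015,0.0005,0.055],"turn": [0,0,0],"fingers": 1},
    {"delta_pos": [-0.0015,0.0005,0.067],"turn": [0,0,0],"fingers": 1},
    {"delta_pos": [-0.0015,0.0005,0.078],"turn": [0,0,0],"fingers": 1},
    {"delta_pos": [-0.0015,0.0005,0.088],"turn": [0,0,0],"fingers": 1},
    {"delta_pos": [-0.0015,0.0005,0.097],"turn": [0,0,0],"fingers": 1},
    {"delta_pos": [-0.0015,0.0005,0.103],"turn": [0,0,0],"fingers": 1},
    {"delta_pos": [-0.0015,0.0005,0.105],"turn": [0,0,0],"fingers": 1},
    {"delta_pos": [-0.0015,0.0005,0.105],"turn": [0,0,0],"fingers": 1},
    {"delta_pos": [-0.0015,0.0005,0.105],"turn": [0,0,0],"fingers": 1}
  ]
}}

```text
clock: 15.7
position: [0.5503, -0.1583, 0.1426]
ee_rot: [0.701, 0.713, 0.0, 0.0]
ft_force: [-0.5, 0.2, -0.6]
grip_width: 0.206
grasp_force: 36.2
```

```bash
python3 s.py pics/s7.png
```

```text
t 15.7 pos [ 0.5503 -0.1583  0.1426] cur 0.9 -> 0.9 d [0.0011 0.0011 0.0036] w [ 0.0005 -0.      0.0003] |d|,deg 0.004 0.0 q [-0.61  0.45  1.03  1.77 -0.42  1.16  0.56] F [-0.5  0.2 -0.6] g 0.206 36.21480703353882
scene slide 1408 med [ 566.6 -232.2   37.8] zmax 42.9 ctr [ 553.9 -213.2] size [ 76. 241.] long axis 91.2
scene card 120 med [ 552.4 -143.4  100.2] zmax 108.5 ctr [ 556.4 -158.6] size [ 15.6 101.1] long axis 92.2
0.06 1 [ 0.552 -0.149  0.06 ] [ 0.552 -0.149  0.06 ]
0.07 5 [ 0.55  -0.166  0.066] [ 0.572 -0.147  0.074]
0.08 41 [ 0.529 -0.173  0.076] [ 0.576 -0.141  0.085]
0.09 51 [ 0.531 -0.172  0.086] [ 0.575 -0.142  0.095]
0.1 46 [ 0.535 -0.172  0.095] [ 0.571 -0.144  0.105]
0.11 40 [ 0.539 -0.172  0.105] [ 0.568 -0.144  0.114]
0.12 52 [ 0.543 -0.173  0.115] [ 0.565 -0.142  0.125]
0.13 16 [ 0.545 -0.152  0.126] [ 0.566 -0.144  0.135]
0.14 21 [ 0.535 -0.164  0.135] [ 0.572 -0.146  0.145]
0.15 19 [ 0.535 -0.153  0.146] [ 0.566 -0.145  0.155]
0.16 21 [ 0.537 -0.156  0.155] [ 0.566 -0.146  0.165]
0.17 17 [ 0.536 -0.155  0.165] [ 0.56  -0.146  0.169]
0.2 1 [ 0.566 -0.142  0.199] [ 0.566 -0.142  0.199]
top slide 288 med [ 558.8 -299.7   37.5] zmax 42.9 ctr [ 549.2 -212.9] size [ 79.6 240.1] long axis 91.6
top card 0
wrist card 484 med [ 551.1 -131.8  105.6] zmax 108.8 ctr [ 557.1 -158.2] size [ 14.4 100.1] long axis 91.2
```

View pics/s7.png

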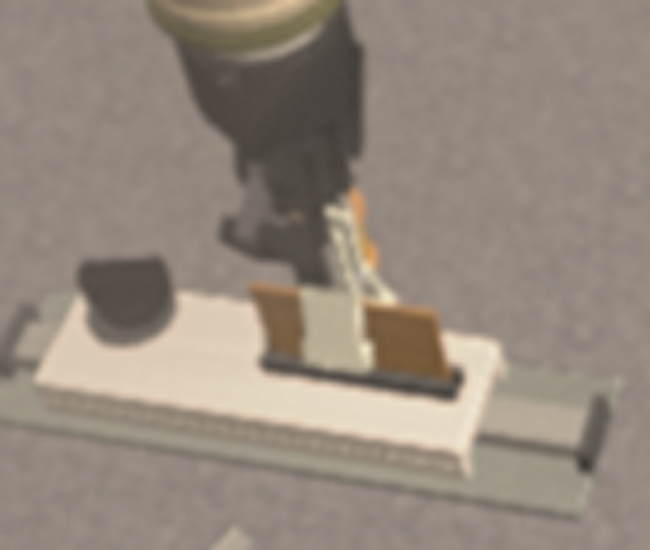

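The clip straddles the middle of the card with one jaw on each side, at (335,325) in the crop. Jaw tips are about 30 mm below the edge, it is centred within about 1 mm, and there is no contact force.

```bash
python3 -c "
from h import *
print(hand_in())"
```

```text
the job is handed in; nothing more can be done
None
```

The knob is turned to its stop, with the carriage within about 1–2 mm of where it stood. The big clip is held fully squeezed and upright over the middle of the card, jaw tips about 30 mm below the edge, with no contact force measured; I handed the job in at about 16 s.

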